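# Set the tube mixer to fast past its safety gate and start it

### The arm

A 6-joint arm with a two-finger parallel gripper is mounted at the origin on the work surface. World frame = base frame: x ahead of the robot, y to its left, z up, the work surface at z = 0. Lengths are in m, angles in rad, forces in N, time in s.
With the tool pointing down it reaches from about 0.4 to 0.825 m from the base axis. Payload 7 kg.
Tool frame: the origin (TCP) lies at the centre of the arm's flange, where the gripper is bolted on; the fingertips stand 178 mm ahead of it and the grasp point (between the pads) lies 159 mm ahead of it (arm.tip_reach is the distance from the TCP to the fingertips, in m); z points along the fingers, y is the direction in which the jaws open and shut (so a half turn about z gives the same grasp; the last joint's range is limited). The gripper opens to 88 mm and grips with 3 to 60 N. Pads are 19 mm wide; open, the fingers measure 130 mm over their backs; the gripper's body (78 mm by 193 mm) begins 47 mm behind the grasp point.
Start: joints at [-0.863, 0.359, 0.012, 0, -1.224, -0.288], TCP at [0.275, -0.616, 0.405] pointing down, gripper open.
Joint ranges: [-3.07, 3.07], [-1.43, 2.12], [-1.02, 1.25], [-3.03, 1.67], [-3.05, -0], [-3.03, 3.03]. Speed limits (rad/s): [2.39, 2.39, 3.01, 3.14, 3.14, 3.14].

### API

Orientations are given as [roll, pitch, yaw] about the fixed x, y, z axes, in that order (R = Rz(yaw) Ry(pitch) Rx(roll)).
In Python, from station import arm gives the robot as it stands.
- The arm moves only by the shell command python3 -m inch 'ROWS' [OPENING] [FORCE]. ROWS is JSON, a list that holds one entry, the list of rows, each a list of 6 numbers: the shift along the world's x, y, z in units of 200 mm (1.0 is 200 mm), then the turn, a rotation vector about the world's x, y, z in units of 180 degrees (1.0 is 180 degrees). A call has 1 to 8 rows; each row is the pose to reach, as a shift and turn from the pose commanded when the call began, turning the shorter way round; what a row does not reach only later rows make up. A row lasts 1/8 s, in which the tool goes at most 62.5 mm and 10.7 degrees, less where a joint would pass 70% of its speed; a pose out of reach is approached as far as the arm can. A call with a number of a shift or a turn outside -1 to 1 is refused whole. A call with a gripper value outside its range is refused whole. OPENING is the finger opening in mm, from 0 to 87.6, set as the call begins (- or left out, the last holds). The fingers move at their own pace and stop on an object; FORCE is the grip in N (left out, the last holds). Time passes only in rows, so rows that repeat a pose let the fingers close. It gives the time, the measured TCP pose, the force and the opening at its end, in the units of the state.
- arm.get_state(): the state, without advancing time (a new reading comes with each control period).
- arm.grab_frame(name): name is "side" or "top"; returns the picture (480x640x3 uint8, blue, green, red); there is no depth.
- arm.camera_params(name): a dict with "vertical_fov" (degrees; the focal length in pixels is half the picture's height over the tangent of half this angle, whatever the lens; pixels are square), "cx", "cy" (the principal point, pixels), "pose" (4x4, takes a point from camera to world coordinates). Camera axes: x right, y down, z forward; pixel columns grow to the right and rows downward; lengths in m; the calibration is good to about 2 mm. A picture is of the moment at which its call begins. camera_params takes no time and is no camera call.
- arm.job_done(): hands the job in, once; it reports no verdict.
Trained networks look in the newest picture that a camera, given by its name, has taken for a name from the list of things; names that differ only in an ending like _2 or _b are one class to them, and where a whole thing is asked for, a point or a joint stands for the part that bears it (a point fixed in the world has none). Each returns a list of dicts, best first, with "score" (0 to 1); they miss things now and then, are a little off and sometimes report something else, mostly with a low value. They report only what shows in the picture. A call takes as long as a camera call.
- arm.search_frame(target, camera): "box" ([left, top, right, bottom] in pixels, round what is visible of it).
- arm.regions_of(target, camera): "region" (480x640 bool, what is visible of it) and "box" ([left, top, right, bottom] in pixels, round what is visible of it).
The state is a dict: "t": time; "q": joint angles; "qd": joint speeds; "joint_efforts": joint torques, N m; "eef_pos": TCP position; "ee_rot": TCP orientation; "force": force on the tool from outside, world axes, zero at the start; "moment": the same for the moment, N m; "width": finger opening in m.
Only numpy, scipy, OpenCV 4.12 (cv2) and the standard library are available. Lean on these libraries where they do the work, as an engineer would, in place of code of your own. Each camera call takes 0.05 s, during which the arm holds its last target.

### The job

On the white tube mixer, set the speed to fast: hold the large outer ring of the double dial, push it down against its spring just enough for its lug to pass under the steel gate (never ram it to the end of its travel, nor wrench the lug against the gate), turn it clockwise past the gate and let it spring fully up in the pocket beyond. Leave the small inner knob as it is set; then press the round start key right down and let go. Do not disturb the cup on the mixer or the other things on the trolley.

Things in the scene. Friction and masses are not known exactly. Their poses are not given: they have to be found in the camera images.
- dial_spot (a point): Point on the double dial's vertical axis, level with the mixer's flat top; axes as the mixer's. Outer ring: one grey piece, flat flange 72 mm across, 5 mm thick, on it a ribbed round grip 46 mm across, 18 mm high. Fingertips can rest on the flange and squeeze the grip. At rest the flange's top stands 23 to 29 mm above the mixer's top, different each time and not measured: find it by touch.
- speed_ring (a joint): Turn of the outer ring (rad), clockwise seen from above. 0 to 0.5: slow, turns freely; 0.52 to 0.92: lug blocked by the gate unless pushed down; 0.92 to 1.05 (end stop): fast pocket, middle 0.99. The lug, a 7 mm wide bar out to 50 mm from the axis, points along the mixer's -x (at the gate) at 0.72. Fingers square to the lug stay clear of the gate. Friction 0.08 N m. Starts at 0.03 to 0.40.
- ring_lift (a joint): How far the outer ring is pushed down (m), 0 up. A light spring (2 N, 0.1 N per mm) carries it at first; after 0 to 10 mm, different each time, it meets the stiff spring pad. The gate, a steel overhang 11 mm wide and 40 to 60 mm from the axis on the mixer's -x side, top 3 to 13 mm above the resting flange, lets the lug pass beneath only when the ring is 3 mm beyond that meeting.
- spring_pad (a joint): How far the stiff spring pad, hidden under the ring, is pushed down (m): 0 until the ring meets it, then 2 N at once and 3 N more per mm. The lug passes the gate at about 3 mm; more than 4.8 mm counts as rammed. In all, the ring passes at 13 to 14 N and is rammed at 18.5 to 19.5 N: keep near 16 N while turning. The reading is too coarse and where it meets is hidden: go by force.
- gate (a joint): Sideways give of the gate about the dial's axis (rad), positive clockwise, 0 at rest, spring 6 N m per rad. The gate gives when the lug is turned against it without being pushed far enough down; more than 0.06 rad (0.36 N m, about 7 N at the lug) counts as wrenched: if the turning meets such resistance, stop, turn back and push deeper.
- time_pointer (a point): Pointer end of the bar on top of the small black inner knob (22 mm across, bar 24 mm long), 12 mm from the axis it shares with the ring. The bar's top is 57 mm above the mixer's top, 10 to 16 mm above the top of the ring's grip. The knob does not move with the ring and turns at a light touch; it must not turn by more than about 9 degrees.
- start_key_top (a point): Top centre of the round white start key, 28 mm in diameter, on the mixer's flat top 120 mm to the side of the dial. It goes straight down 6 mm against a spring (about 5 N fully down) and comes back.
- start_key (a joint): How far the start key is pressed (m): 0 up, 0.006 fully down.
- mixer: White tube mixer, fixed: 240 mm (x) by 300 mm (y), flat top 75 mm above its origin, which is at the centre of its underside. Its x axis points away from the dial side to the tray of rubber rollers at the back; rollers and tubes there reach 38 mm above the top. The dial's axis is at (-55, +45) mm, the start key at (-55, -75) mm in its frame.
- cup: Small open white plastic cup, 38 mm in diameter and 35 mm high, standing loose on the mixer's top near the start key; origin at the centre of its underside. Bystander.
- wire_rack: Loose white wire rack 75 x 150 mm with capped tubes up to 96 mm high; origin at the centre of its underside. Bystander.
- dish: Loose steel dish 130 x 190 x 35 mm; origin at the centre of its underside. Bystander.

How it is judged:
By the outcome, as a careful person would: the job done as asked, in the order asked, and still so for the second after the job is handed in, with the robot touching nothing.
It also fails if it takes over 64 s, if anything falls off the work surface, if the arm or the gripper's body presses on something with over 40 N, if the wrist force passes 120 N, or if a joint passes its speed limit or range.

## Working session

There is one attempt and no reset: what is moved stays moved. The work goes in short steps, Python scripts to look and compute and a shell command to move; the robot and the scene stay as the last step left them, time stands still between calls to the robot, and variables do not carry over. Pictures are saved under pics/ and viewed, and the job is handed in when it is done.

```bash
ls; mkdir -p pics
cat > h.py <<'E'
import numpy as np, cv2
from station import arm
def K(c):
    p=arm.camera_params(c); f=240/np.tan(np.radians(p["vertical_fov"])/2); return f,p["cx"],p["cy"],np.array(p["pose"])
def ray(c,u,v):
    f,cx,cy,T=K(c); d=T[:3,:3]@np.array([(u-cx)/f,(v-cy)/f,1.]); return T[:3,3],d
def atz(c,u,v,z):
    o,d=ray(c,u,v); return o+d*(z-o[2])/d[2]
def proj(c,p):
    f,cx,cy,T=K(c); q=T[:3,:3].T@(np.array(p)-T[:3,3]); return cx+f*q[0]/q[2],cy+f*q[1]/q[2]
E
python3 - <<'E'
from h import *
s=arm.get_state(); print({k:np.round(v,3) for k,v in s.items()}, arm.tip_reach)
for c in("side","top"):
    cv2.imwrite(f"pics/{c}0.png",arm.grab_frame(c)); print(c,arm.camera_params(c))
    for n in("mixer","dial_spot","time_pointer","start_key_top","speed_ring","cup","wire_rack","dish","gate"):
        try: print(n,[(np.round(r["box"],1).tolist(),round(r["score"],2)) for r in arm.search_frame(n,c)][:2])
        except Exception as e: print(n,e)
E
```

```text
pics
{'t': np.float64(0.0), 'q': array([-0.863,  0.359,  0.011, -0.   , -1.224, -0.288]), 'qd': array([-0.001,  0.   ,  0.001,  0.001, -0.001, -0.001]), 'joint_efforts': array([ 0.0000e+00, -5.8272e+01,  2.9304e+01,  6.9970e+00,  7.0000e-03,
       -0.0000e+00]), 'eef_pos': array([ 0.275, -0.616,  0.404]), 'ee_rot': array([ 3.14 , -0.   , -2.722]), 'force': array([ 0.23 , -1.07 ,  0.121]), 'moment': array([-0.017,  0.023,  0.013]), 'width': np.float64(0.088)} 0.1781
side {'vertical_fov': 54.807026639197325, 'cx': 319.0659847332162, 'cy': 245.2776556327158, 'pose': array([[-0.77913879, -0.48333135,  0.39916608,  0.06509133],
       [-0.62684571,  0.59801955, -0.49943676,  0.57667344],
       [ 0.00268433, -0.6393461 , -0.76891441,  0.96244637],
       [ 0.        ,  0.        ,  0.        ,  1.        ]])}
mixer [([199.2, 206.5, 356.0, 338.8], 0.82)]
dial_spot [([204.9, 208.4, 353.4, 340.2], 0.8), ([412.7, 156.8, 461.3, 213.8], 0.34)]
time_pointer []
start_key_top [([257.9, 265.9, 294.2, 290.5], 0.71), ([311.1, 251.7, 321.6, 260.5], 0.5)]
speed_ring [([254.6, 265.0, 290.9, 292.8], 0.6
[... 334 characters left out ...]
129349, -0.98789939,  0.1550907 ,  0.36388183],
       [-0.99999015,  0.00193646,  0.00399479,  0.00198318],
       [-0.00424677, -0.15508401, -0.98789216,  1.25399798],
       [ 0.        ,  0.        ,  0.        ,  1.        ]])}
mixer [([220.7, 167.2, 349.5, 286.2], 0.58), ([318.2, 266.9, 330.5, 281.1], 0.3)]
dial_spot [([216.9, 169.1, 357.8, 284.4], 0.74)]
time_pointer [([258.9, 231.6, 267.4, 242.9], 0.5)]
start_key_top [([304.9, 245.8, 314.2, 256.5], 0.61)]
speed_ring [([248.6, 224.3, 275.3, 254.3], 0.77), ([464.7, 268.6, 540.3, 322.8], 0.18)]
cup [([317.7, 266.3, 330.4, 277.9], 0.45)]
wire_rack [([109.7, 261.2, 178.3, 296.5], 0.75), ([320.2, 268.1, 331.5, 280.1], 0.3)]
dish []
gate []
```

Run:
```python
import cv2
a=cv2.imread("pics/top0.png"); cv2.imwrite("pics/top0c.png",cv2.resize(a[150:300,205:365],None,fx=4.9,fy=4,interpolation=cv2.INTER_CUBIC) if 0 else cv2.resize(a[155:300,205:365],(800,725))[:600] if 0 else cv2.resize(a[160:290,210:370],(738,600),interpolation=cv2.INTER_CUBIC))
a=cv2.imread("pics/side0.png"); cv2.imwrite("pics/side0c.png",cv2.resize(a[200:350,190:370],(720,600),interpolation=cv2.INTER_CUBIC))
```

```text
(no output)
```

View pics/top0.png

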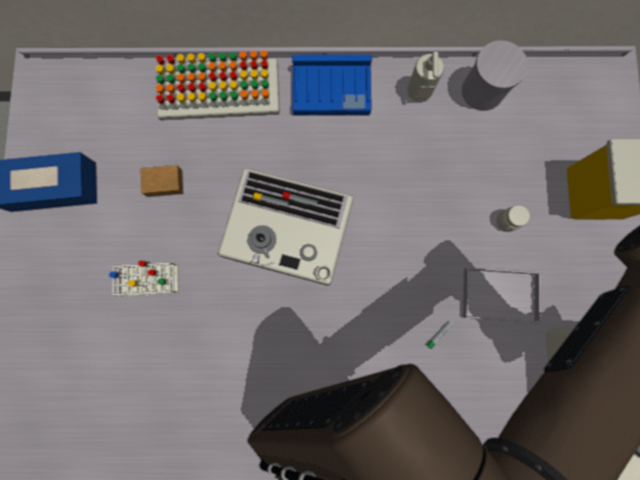

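View pics/top0c.png

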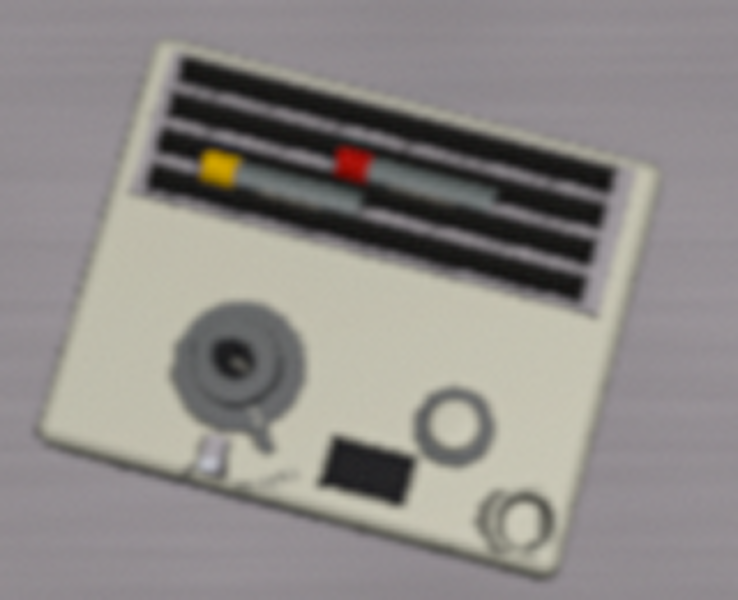

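View pics/side0c.png

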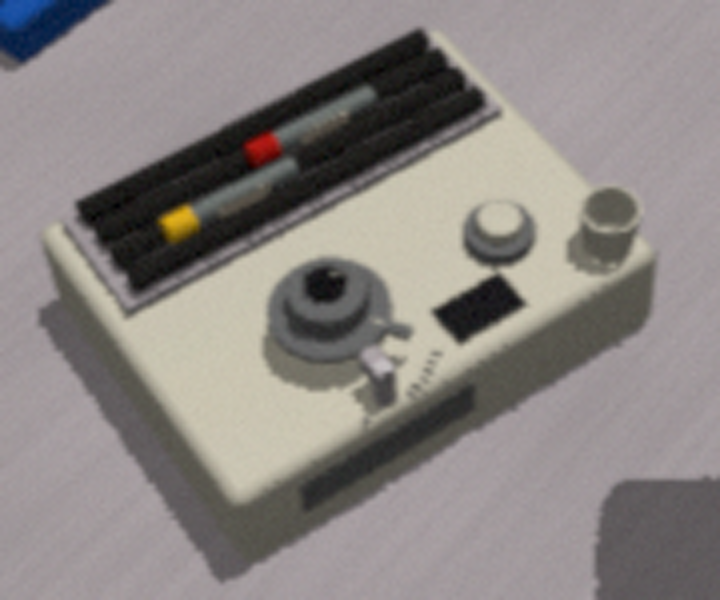

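```bash
cat > fit.py <<'E'
from h import *
from scipy.optimize import least_squares
s=738/160
T=lambda u,v:("top",210+u/s,160+v/s)
S=lambda u,v:("side",190+u/4,200+v/4)
obs=[(T(165,42),(120,150,75)),(T(657,165),(120,-150,75)),(T(550,577),(-120,-150,75)),(T(39,435),(-120,150,75)),
(S(235,500),(-120,150,75)),(S(657,250),(-120,-150,75)),(S(45,230),(120,150,75)),(S(430,29),(120,-150,75)),
(T(233,357),(-55,45,131)),(S(327,282),(-55,45,131)),(T(238,368),(-55,45,101)),(T(455,426),(-55,-75,85)),(S(500,222),(-55,-75,90))]
def W(p,m):
    c,s_=np.cos(p[2]),np.sin(p[2]); x,y,z=np.array(m)/1000
    return np.array([p[0]+c*x-s_*y,p[1]+s_*x+c*y,z])
def res(p): return np.concatenate([np.array(proj(o[0],W(p,m)))-o[1:] for o,m in obs])
r=least_squares(res,[.55,.1,-.25],loss="soft_l1")
if __name__=="__main__":
    print(r.x,np.degrees(r.x[2])); 
    for (o,m),e in zip(obs,res(r.x).reshape(-1,2)): print(o[0],m,e.round(2))
    print(W(r.x,(-55,45,75)),W(r.x,(-55,-75,75)))
E
python3 fit.py
```

```text
[ 0.57891287  0.09819262 -0.26075783] -14.940323029366272
top (120, 150, 75) [-3.4  -2.09]
top (120, -150, 75) [ 1.16 -0.2 ]
top (-120, -150, 75) [0.83 0.52]
top (-120, 150, 75) [-2.7   0.89]
side (-120, 150, 75) [0.11 0.86]
side (-120, -150, 75) [ 1.6  -0.94]
side (120, 150, 75) [-2.79 -1.44]
side (120, -150, 75) [ 1.95 -2.73]
top (-55, 45, 131) [-0.91  0.44]
side (-55, 45, 131) [-0.14 -2.19]
top (-55, 45, 101) [-0.38 -0.11]
top (-55, -75, 85) [-0.79  0.32]
side (-55, -75, 90) [ 0.02 -0.47]
[0.53737373 0.15585109 0.075     ] [0.50643619 0.03990771 0.075     ]
```

Run:
```python
from h import *
from fit import W,r,T,S
print(arm.get_state()["t"])
for n,o,z in [("knob top",T(236,357),.132),("knob side",S(327,280),.132),("flange top",T(238,368),.1),("flange side",S(330,307),.1),("key t",T(455,426),.085),("key s",S(499,221),.09),("lug t",T(265,450),.1),("lug s",S(408,330),.1),("cup t",T(520,522),.11),("cup s",S(611,215),.11)]:
    print(n,atz(*o,z).round(4))
for c in("top","side"):
    arm.grab_frame(c)
    for n in("speed_ring","start_key_top","cup"):
        for g in arm.regions_of(n,c)[:1]:
            m=g["region"]; v,u=np.nonzero(m); print(c,n,g["score"],g["box"],u.mean(),v.mean(),m.sum())
            np.save(f"m_{c}_{n}.npy",m)
im=cv2.imread("pics/top0.png")[220:265,235:285]
cv2.imwrite("pics/dt.png",cv2.resize(im,None,fx=13,fy=13,interpolation=cv2.INTER_CUBIC))
im=cv2.imread("pics/side0.png")[255:305,245:305]
cv2.imwrite("pics/ds.png",cv2.resize(im,None,fx=12,fy=12,interpolation=cv2.INTER_CUBIC))
```

```text
1.0
knob top [0.5383 0.1519 0.132 ]
knob side [0.5334 0.1596 0.132 ]
flange top [0.5372 0.155  0.1   ]
flange side [0.537  0.1567 0.1   ]
key t [0.5073 0.0379 0.085 ]
key s [0.5065 0.0409 0.09  ]
lug t [0.4926 0.1397 0.1   ]
lug s [0.4917 0.1408 0.1   ]
cup t [0.4529 0.0025 0.11  ]
cup s [0.4479 0.0081 0.11  ]
top speed_ring 0.72 [247.4, 219.4, 274.9, 257.9] 262.33216783216784 239.40734265734267 572
top start_key_top 0.62 [303.1, 244.8, 312.4, 256.0] 308.0485436893204 251.0873786407767 103
top cup 0.46 [319.6, 265.9, 331.7, 277.7] 323.515923566879 272.45859872611464 157
side speed_ring 0.84 [255.5, 264.9, 293.5, 291.4] 273.3470031545741 278.12776025236593 634
side start_key_top 0.5 [309.8, 254.0, 320.3, 261.1] 314.6986301369863 255.72602739726028 73
side cup 0.83 [333.2, 245.0, 353.0, 265.3] 342.2798353909465 254.8641975308642 243
```

View pics/dt.png

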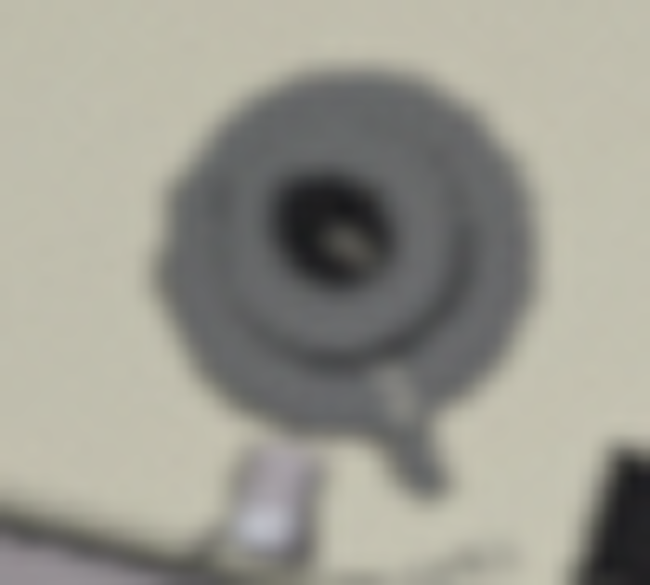

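View pics/ds.png

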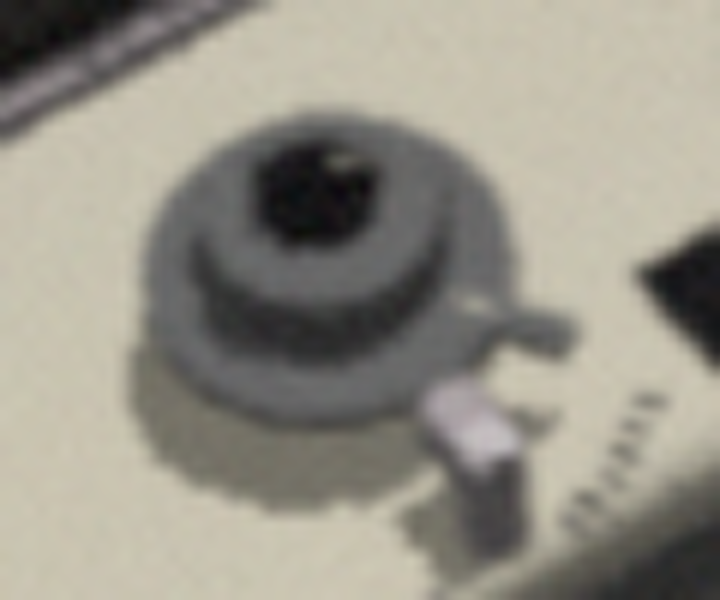

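Run:
```python
from h import *
for n,c,u,v,z in [("flt","top",261.9,239.2,.1),("fls","side",272.6,277.2,.1),("kt","top",260.8,237.5,.132),("kt120","top",260.8,237.5,.12),("ks","side",271.3,270.6,.132),("ks","side",271.3,270.6,.122)]:
    print(n,atz(c,u,v,z).round(4))
```

```text
flt [0.5387 0.1543 0.1   ]
fls [0.536  0.1575 0.1   ]
kt [0.538  0.1528 0.132 ]
kt120 [0.5399 0.1544 0.12  ]
ks [0.533  0.1615 0.132 ]
ks [0.5387 0.1565 0.122 ]
```

```bash
python3 -m inch '[[[0.1,0.3,0,0,0,0],[0.2,0.6,0,0,0,0],[0.28,0.85,0,0,0,0],[0.33,0.965,0,0,0,-0.028]]]' 62; python3 -m inch '[[[0.1,0.3,0,0,0,0],[0.2,0.6,0,0,0,0],[0.28,0.85,0,0,0,0],[0.33,0.965,0,0,0,0]]]'; python3 -m inch '[[[0.1,0.3,0,0,0,0],[0.2,0.6,0,0,0,0],[0.28,0.85,0,0,0,0],[0.33,0.965,0,0,0,0]]]'
```

```text
t: 1.9
eef_pos: [0.3414, -0.4211, 0.4053]
ee_rot: [-3.141, 0.001, -2.81]
force: [0.6, -0.1, 0.3]
width: 0.0624
t: 2.4
eef_pos: [0.4074, -0.2282, 0.4052]
ee_rot: [-3.141, 0.001, -2.807]
force: [0.6, -0.9, -0.2]
width: 0.0619
t: 2.9
eef_pos: [0.4735, -0.0349, 0.405]
ee_rot: [3.142, 0.001, -2.807]
force: [0.4, -0.1, 1.5]
width: 0.0622
```

```bash
python3 -m inch '[[[0.1,0.3,-0.05,0,0,0],[0.2,0.6,-0.2,0,0,0],[0.3,0.85,-0.35,0,0,0],[0.32,0.955,-0.41,0,0,0],[0.32,0.955,-0.41,0,0,0]]]'
python3 - <<'E'
from h import *
s=arm.get_state(); print(s["eef_pos"],s["force"],s["q"])
for c in("side","top"):
    a=arm.grab_frame(c); cv2.imwrite(f"pics/{c}1.png",cv2.resize(a[180:330,180:380],(800,600),interpolation=cv2.INTER_CUBIC))
p=s["eef_pos"]
print([proj("side",p+np.array([0,0,-h])) for h in (.178,.13)])
E
```

```text
t: 3.52
eef_pos: [0.5371, 0.155, 0.3211]
ee_rot: [-3.141, -0.003, -2.808]
force: [-1.2, 0.5, -0.4]
width: 0.0623
[0.53706687 0.15499508 0.32106715] [-1.21314276  0.45355105 -0.42283148] [ 6.31160260e-01  2.40389853e-01 -3.60409107e-01 -1.26026594e-04
 -9.72874143e-01 -1.86819036e+00]
[(np.float64(271.55596067961267), np.float64(264.88079729183715)), (np.float64(269.8486657332016), np.float64(251.29034625872634))]
```

View pics/side1.png

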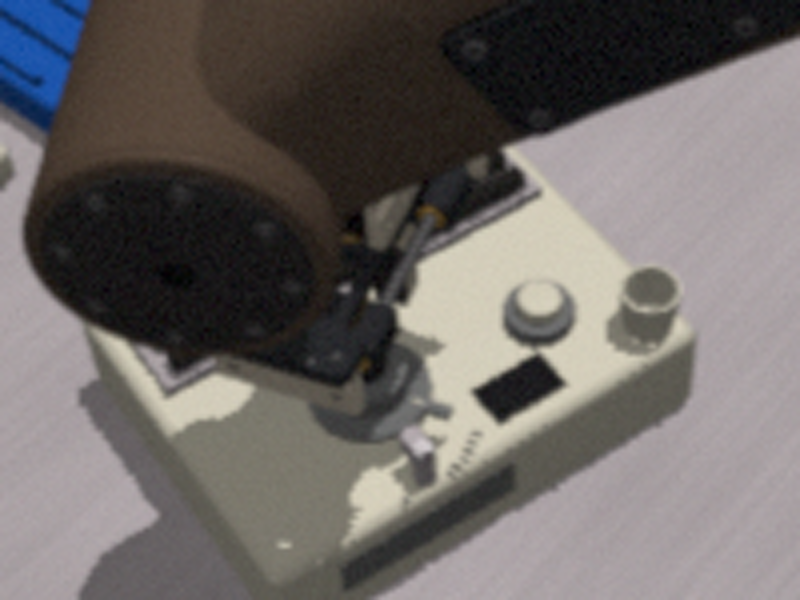

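View pics/top1.png

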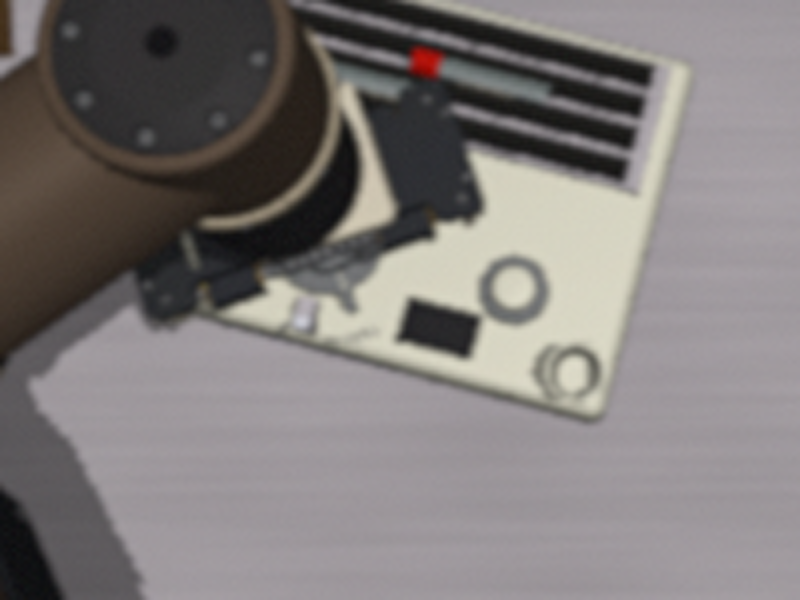

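```bash
python3 -m inch '[[[0,0.004,-0.08,0,0,0],[0.002,0.005,-0.15,0,0,0],[0.002,0.005,-0.15,0,0,0]]]'; python3 -m inch '[[[0,0,-0.02,0,0,0],[0,0,-0.02,0,0,0]]]'; python3 -m inch '[[[0,0,-0.01,0,0,0],[0,0,-0.01,0,0,0]]]'
```

```text
t: 4.0
eef_pos: [0.537, 0.1538, 0.2913]
ee_rot: [-3.141, -0.002, -2.811]
force: [-0.6, 0.5, -0.1]
width: 0.0616
t: 4.25
eef_pos: [0.5375, 0.1545, 0.2886]
ee_rot: [-3.142, -0.0, -2.81]
force: [-0.3, 0.5, 0.6]
width: 0.062
t: 4.5
eef_pos: [0.5375, 0.1546, 0.2867]
ee_rot: [3.142, -0.0, -2.81]
force: [-0.1, 0.4, 0.7]
width: 0.0624
```

```bash
for i in 1 2; do python3 -m inch '[[[0,0.002,-0.01,0,0,0],[0,0.002,-0.01,0,0,0]]]'; done;  for i in 1 2; do python3 -m inch '[[[0,0.002,-0.005,0,0,0],[0,0.002,-0.005,0,0,0]]]'; done | grep -E "eef_pos|force"
```

```text
t: 4.75
eef_pos: [0.5374, 0.155, 0.2845]
ee_rot: [-3.142, -0.0, -2.81]
force: [0.2, -0.3, -0.3]
width: 0.0618
t: 5.0
eef_pos: [0.5374, 0.1554, 0.2825]
ee_rot: [-3.142, -0.0, -2.81]
force: [0.1, -0.2, -0.3]
width: 0.0616
eef_pos: [0.5375, 0.1558, 0.2816]
force: [0.1, 1.0, -0.2]
eef_pos: [0.5375, 0.1562, 0.2807]
force: [0.2, -0.9, 0.4]
```

```bash
for i in 1 2 3; do python3 -m inch '[[[0,0,-0.005,0,0,0],[0,0,-0.005,0,0,0]]]'; done | grep -E "eef_pos|force"
```

```text
eef_pos: [0.5375, 0.1563, 0.2798]
force: [-0.5, -0.1, 2.1]
eef_pos: [0.5375, 0.1563, 0.2787]
force: [-0.5, 0.1, 2.5]
eef_pos: [0.5375, 0.1563, 0.2776]
force: [-0.6, 0.2, 2.1]
```

```bash
for a in "46 8" ; do python3 -m inch '[[[0,0,0,0,0,0],[0,0,0,0,0,0],[0,0,0,0,0,0],[0,0,0,0,0,0]]]' 30 8; done; python3 -c "
from h import *;s=arm.get_state();print(s['force'],s['moment'])"
```

```text
t: 6.75
eef_pos: [0.5375, 0.1565, 0.2777]
ee_rot: [3.141, 0.0, -2.81]
force: [-0.8, 2.6, 2.1]
width: 0.0457
[-0.76875607  2.56762935  2.11720634] [ 0.85727248  0.35739157 -0.01753426]
```

```bash
for i in 1; do python3 -m inch '[[[0,0.004,0,0,0,0],[0,0.004,0,0,0,0]]]' 30 8; python3 -m inch '[[[0,0,0,0,0,0],[0,0,0,0,0,0]]]' 30 20;  done; python3 -c "
from h import *;s=arm.get_state();print(s['force'],s['moment'])"
```

```text
t: 7.0
eef_pos: [0.5375, 0.1568, 0.2776]
ee_rot: [-3.141, -0.0, -2.81]
force: [0.8, -1.7, 2.1]
width: 0.0459
t: 7.25
eef_pos: [0.5375, 0.1568, 0.2776]
ee_rot: [-3.141, -0.0, -2.81]
force: [2.0, -3.0, 2.9]
width: 0.0454
[ 2.0015079  -2.9963041   2.85906772] [-1.04657008 -0.46410608 -0.02411543]
```

```bash
for i in 1 2 3; do python3 -m inch '[[[0,-0.0006,-0.005,0,0,0],[0,-0.0006,-0.005,0,0,0]]]' ; done | grep -E "eef_pos|force"
```

```text
eef_pos: [0.5375, 0.1567, 0.2766]
force: [0.8, -1.9, 2.8]
eef_pos: [0.5375, 0.1567, 0.2756]
force: [2.1, -3.3, 2.8]
eef_pos: [0.5375, 0.1567, 0.2746]
force: [1.2, -2.7, 2.8]
```

```bash
for i in 1 2 ; do python3 -m inch '[[[0,-0.001,-0.005,0,0,0],[0,-0.001,-0.005,0,0,0]]]' ; done | grep -E "eef_pos|force"
```

```text
eef_pos: [0.5375, 0.1566, 0.2736]
force: [0.6, -1.8, 2.2]
eef_pos: [0.5375, 0.1565, 0.2729]
force: [-0.3, 0.1, 5.7]
```

```bash
for i in 1 2 ; do python3 -m inch '[[[0,0,-0.005,0,0,0],[0,0,-0.005,0,0,0]]]' ; done | grep -E "eef_pos|force"
```

```text
eef_pos: [0.5375, 0.1565, 0.2721]
force: [-1.7, 0.1, 8.0]
eef_pos: [0.5375, 0.1565, 0.2714]
force: [-3.2, -0.3, 10.4]
```

```bash
for i in 1 2 ; do python3 -m inch '[[[0,0,-0.005,0,0,0],[0,0,-0.005,0,0,0]]]' ; done | grep -E "eef_pos|force"; python3 -c "
from h import *;s=arm.get_state();print(s['force'],s['moment'])"
```

```text
eef_pos: [0.5375, 0.1566, 0.2706]
force: [-4.0, 0.2, 12.4]
eef_pos: [0.5375, 0.1566, 0.2699]
force: [-5.1, -0.4, 14.0]
[-5.11059436 -0.43264889 13.97437166] [-0.2541858   1.69343089  0.0160456 ]
```

```bash
for i in 1 ; do python3 -m inch '[[[-0.002,0,-0.005,0,0,0],[-0.002,0,-0.005,0,0,0],[-0.002,0,-0.005,0,0,0]]]' ; done | grep -E "eef_pos|force"; python3 -c "
from h import *;s=arm.get_state();print(s['force'],s['moment'])"
```

```text
eef_pos: [0.5373, 0.1565, 0.2693]
force: [-4.4, 0.1, 16.2]
[-4.35711491  0.06764593 16.18399515] [-4.78040697e-01  1.56410603e+00 -3.68780657e-04]
```

```bash
python3 -m inch '[[[0,0,0,0,0,-0.02],[0,0,0,0,0,-0.04],[0,0,0,0,0,-0.06],[0,0,0,0,0,-0.08],[0,0,0,0,0,-0.08]]]'; python3 -c "
from h import *;s=arm.get_state();print(s['force'],s['moment'])
cv2.imwrite('pics/s2.png',cv2.resize(arm.grab_frame('side')[240:315,230:330],(800,600),interpolation=cv2.INTER_CUBIC))"
```

```text
t: 10.5
eef_pos: [0.5373, 0.1567, 0.2693]
ee_rot: [3.141, 0.002, -3.061]
force: [-4.4, -0.8, 16.5]
width: 0.0454
[-4.43794364 -0.7836952  16.48372488] [-0.05143357  1.71285293 -0.03785082]
```

View pics/s2.png

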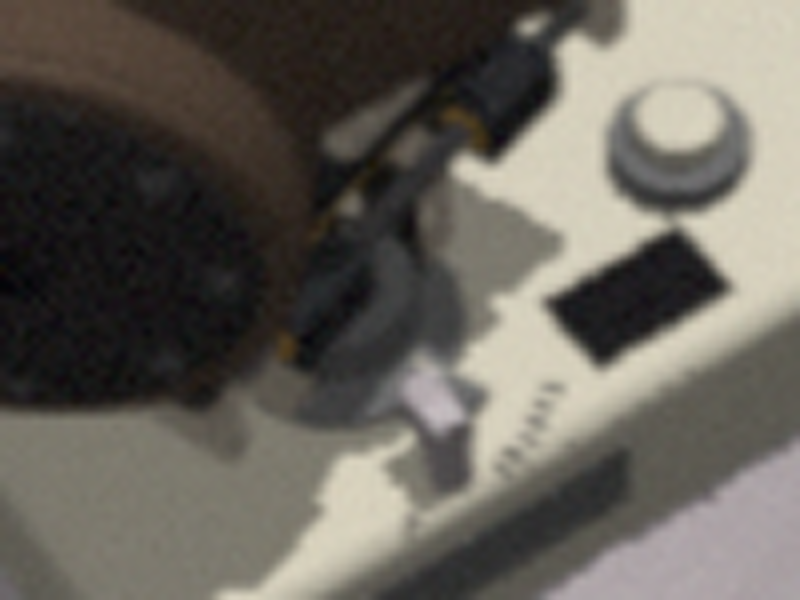

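```bash
for i in 1 2 3; do python3 -m inch '[[[0,0,0,0,0,-0.01],[0,0,0,0,0,-0.02],[0,0,0,0,0,-0.02]]]' | grep -E "ee_rot|force"; python3 -c "
from h import *;s=arm.get_state();print(s['force'][2],s['moment'])"; done
```

```text
ee_rot: [3.141, 0.002, -3.124]
force: [-4.6, 0.4, 16.4]
16.433695533130127 [-0.06224153  1.77447382 -0.00544179]
ee_rot: [3.14, 0.002, 3.097]
force: [-5.0, 0.5, 15.6]
15.61598738890374 [ 0.04952183  1.80051647 -0.02741534]
ee_rot: [3.14, 0.002, 3.034]
force: [-4.6, -0.0, 14.8]
14.82974666451506 [ 0.14353511  1.8105697  -0.03806319]
```

```bash
for i in 1 2; do python3 -m inch '[[[0,0,-0.002,0,0,-0.01],[0,0,-0.002,0,0,-0.02],[0,0,-0.002,0,0,-0.02]]]' | grep -E "ee_rot|force"; python3 -c "
from h import *;s=arm.get_state();print(s['force'][2],s['moment'])"; done
```

```text
ee_rot: [3.14, 0.002, 2.971]
force: [-5.5, 0.7, 17.1]
17.132297289383455 [ 0.20059114  1.99340381 -0.06294749]
ee_rot: [3.14, 0.002, 2.908]
force: [-5.7, 1.3, 17.9]
17.87935170726871 [ 3.02265274e-01  2.13299447e+00 -6.26488818e-04]
```

```bash
for i in 1; do python3 -m inch '[[[0,0,0.003,0,0,0],[0,0,0.003,0,0,-0.01],[0,0,0.003,0,0,-0.02],[0,0,0.003,0,0,-0.03],[0,0,0.003,0,0,-0.03]]]' | grep -E "ee_rot|force"; python3 -c "
from h import *;s=arm.get_state();print(s['force'][2],s['moment'],s['q'][5])
cv2.imwrite('pics/s3.png',cv2.resize(arm.grab_frame('side')[240:315,230:330],(800,600),interpolation=cv2.INTER_CUBIC))"; done
```

```text
ee_rot: [3.139, 0.001, 2.814]
force: [-4.6, 1.5, 15.9]
15.885737762323403 [ 0.41611442  1.94900628 -0.02483636] -2.532254945719933
```

View pics/s3.png

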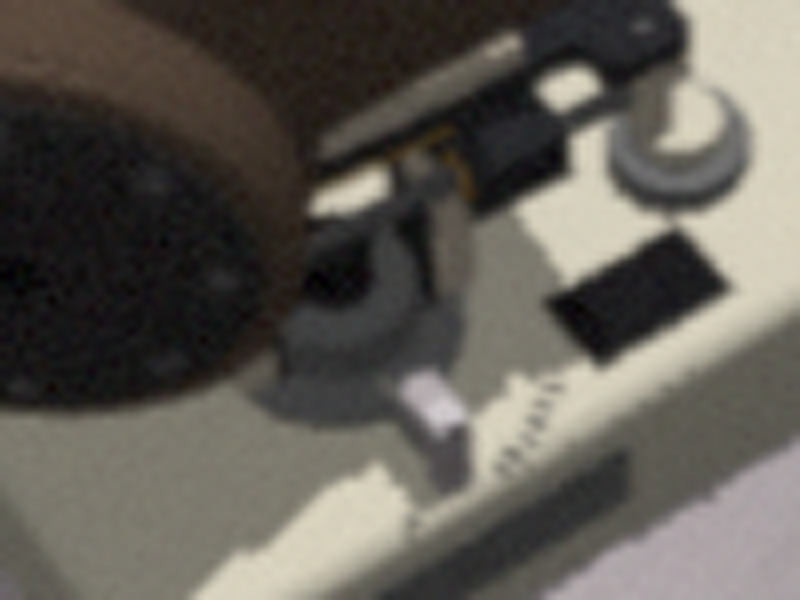

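```bash
for i in 1 2; do python3 -m inch '[[[0,0,0,0,0,-0.01],[0,0,0,0,0,-0.02],[0,0,0,0,0,-0.03],[0,0,0,0,0,-0.03]]]' | grep -E "ee_rot|force"; python3 -c "
from h import *;s=arm.get_state();print(s['force'][2],s['moment'],s['q'][5])
"; done
```

```text
ee_rot: [3.139, 0.001, 2.72]
force: [-4.4, 1.5, 15.7]
15.708594376721015 [ 0.4835419   1.96124841 -0.06891697] -2.626551202928285
ee_rot: [3.139, 0.001, 2.626]
force: [-5.4, 2.2, 16.5]
16.47244296243585 [ 0.5703149   1.99443669 -0.01134221] -2.7207487056670323
```

```bash
python3 -c "
from h import *
a=cv2.resize(arm.grab_frame('side')[255:300,245:305],(800,600),interpolation=cv2.INTER_CUBIC)
cv2.imwrite('pics/s4.png',a)"
```

```text
(no output)
```

View pics/s4.png

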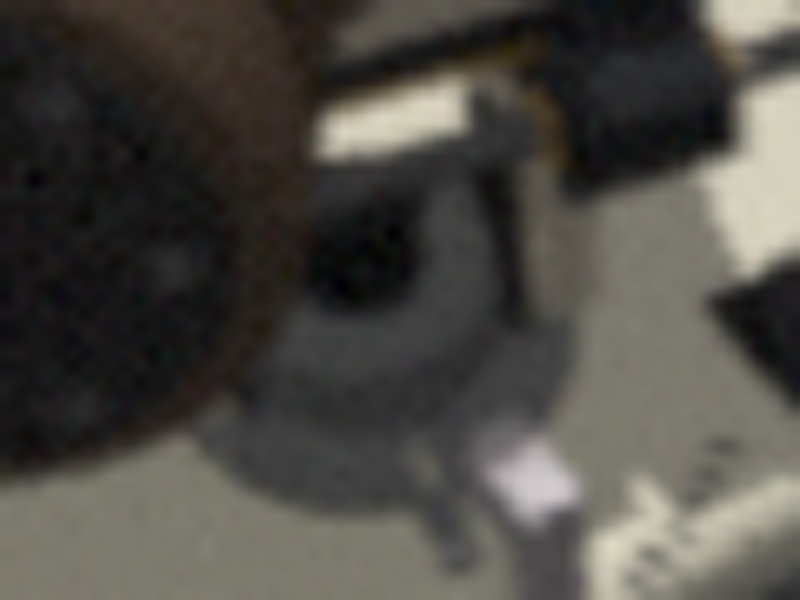

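```bash
python3 -c "
from h import *
for z in(.086,.09):
  p=atz('side',279.1,296.8,z); d=p[:2]-[.5372,.1562]; a=np.arctan2(d[1],d[0])%(2*np.pi)-np.pi; print(p,np.hypot(*d),a,.72-(a+.26))"
python3 -m inch '[[[0,0,0.01,0,0,-0.004],[0,0,0.02,0,0,-0.004],[0,0,0.03,0,0,-0.004],[0,0,0.03,0,0,-0.004]]]'| grep -E "eef|ee_rot|force"
```

```text
[0.49547853 0.18161721 0.086     ] 0.04885402553709757 -0.547165247582555 1.007165247582555
[0.49351429 0.1834202  0.09      ] 0.05147213394490289 -0.5572257851032898 1.0172257851032898
eef_pos: [0.5374, 0.157, 0.2738]
ee_rot: [3.139, 0.0, 2.613]
force: [0.5, 3.9, 3.1]
```

```bash
python3 -m inch '[[[0,0,0.007,0,0,0],[0,0,0.014,0,0,0],[0,0,0.02,0,0,0],[0,0,0.02,0,0,0]]]'| grep -E "eef|ee_rot|force"
```

```text
eef_pos: [0.5374, 0.1571, 0.2775]
ee_rot: [3.14, 0.0, 2.613]
force: [0.8, 6.1, 2.1]
```

```bash
python3 -m inch '[[[0,0.004,0.004,0,0,0],[0,0.004,0.008,0,0,0],[0,0.004,0.008,0,0,0]]]' 30 8| grep -E "eef|ee_rot|force"
python3 -m inch '[[[0,0,0,0,0,0],[0,0,0,0,0,0],[0,0,0,0,0,0]]]' 62 | grep -E "eef|ee_rot|force|width"
```

```text
eef_pos: [0.5374, 0.1573, 0.2793]
ee_rot: [3.141, 0.0, 2.613]
force: [3.6, 3.2, 1.6]
eef_pos: [0.5365, 0.1565, 0.2786]
ee_rot: [-3.14, -0.001, 2.612]
force: [-0.8, -0.9, 1.8]
width: 0.0617
```

Opened; lift straight up, then look.

```bash
python3 -m inch '[[[0,0,0.05,0,0,0],[0,0,0.2,0,0,0],[0,0,0.4,0,0,0],[0,0,0.4,0,0,0]]]' | grep -E "eef|ee_rot|force|width"
python3 -m inch '[[[-0.1,-0.3,0.1,0,0,0.05],[-0.2,-0.6,0.1,0,0,0.1],[-0.2,-0.9,0.1,0,0,0.15],[-0.2,-0.99,0.1,0,0,0.2],[-0.2,-0.99,0.1,0,0,0.25]]]' 0 10| grep -E "eef|ee_rot|force|width"
python3 -c "
from h import *
print(arm.get_state()['q'])
cv2.imwrite('pics/s5.png',cv2.resize(arm.grab_frame('side')[200:350,190:370],(720,600),interpolation=cv2.INTER_CUBIC))
cv2.imwrite('pics/t5.png',cv2.resize(arm.grab_frame('top')[150:300,200:380],(720,600),interpolation=cv2.INTER_CUBIC))"
```

```text
eef_pos: [0.5379, 0.1575, 0.363]
ee_rot: [3.136, 0.003, 2.613]
force: [0.0, -0.1, -0.4]
width: 0.0618
eef_pos: [0.4966, -0.0426, 0.379]
ee_rot: [3.141, -0.0, -2.883]
force: [-0.5, -0.4, -0.6]
width: 0.0174
[ 3.09319842e-01  8.58540992e-02 -4.06612078e-01 -2.25979786e-04
 -1.07854759e+00 -1.62101990e+00]
```

View pics/s5.png

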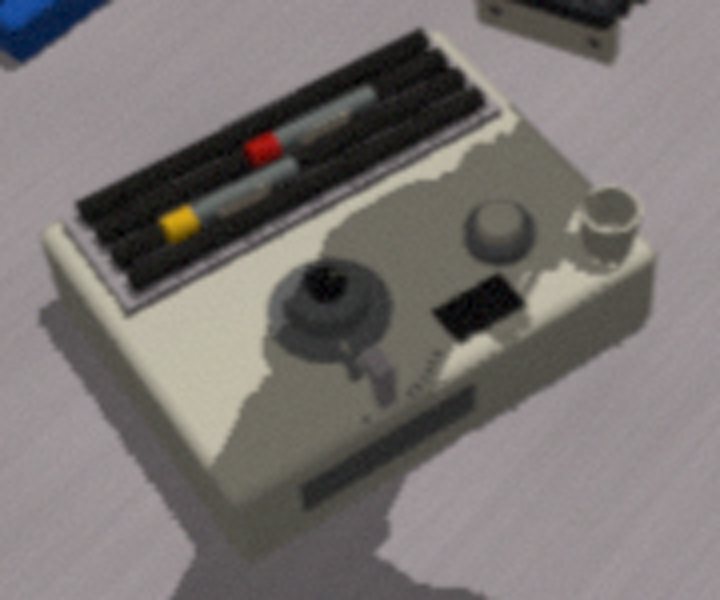

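View pics/t5.png

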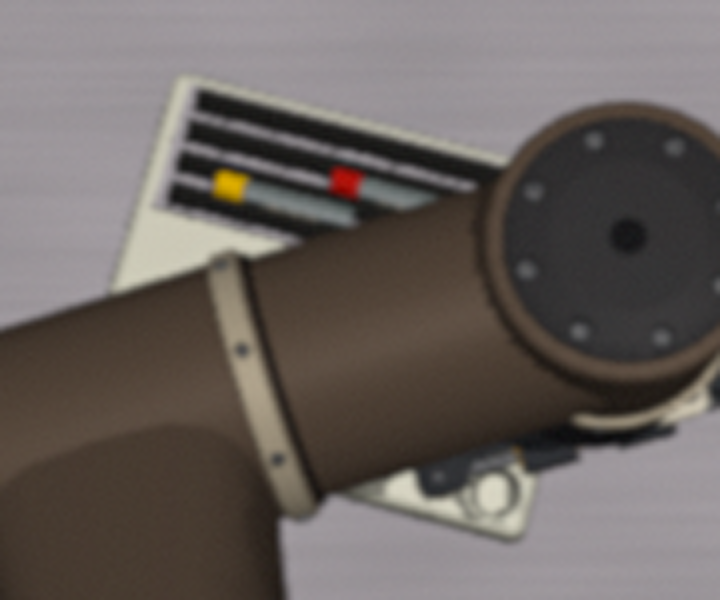

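```bash
python3 -c "
from h import *
a=arm.grab_frame('side')[255:305,245:305]
a=np.clip(a.astype(float)*1.9,0,255).astype(np.uint8)
cv2.imwrite('pics/s6.png',cv2.resize(a,(720,600),interpolation=cv2.INTER_CUBIC))"
```

```text
(no output)
```

View pics/s6.png

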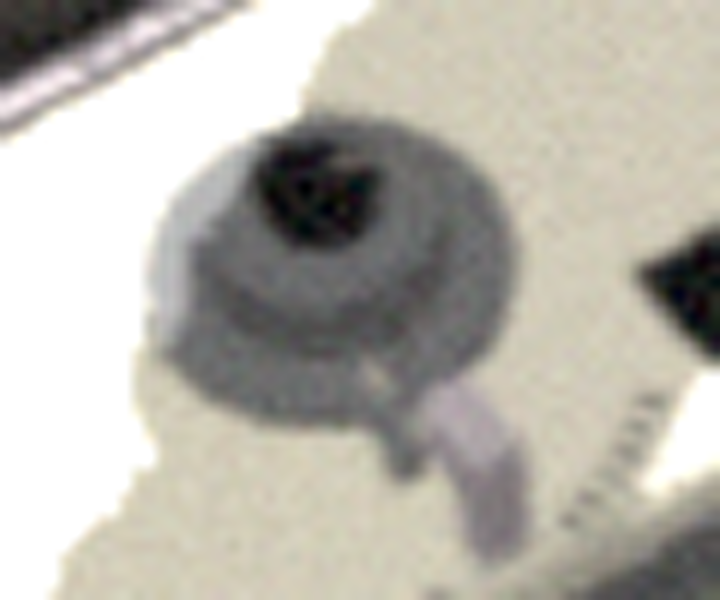

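```bash
python3 -m inch '[[[0.02,0.2,-0.1,0,0,0],[0.05,0.41,-0.2,0,0,0],[0.05,0.41,-0.4,0,0,0],[0.05,0.41,-0.48,0,0,0],[0.05,0.41,-0.48,0,0,0]]]' | grep -E "t:|eef|ee_rot|force|width"
python3 -c "
from h import *
a=arm.grab_frame('side')[225:300,280:380]
cv2.imwrite('pics/s7.png',cv2.resize(a,(800,600),interpolation=cv2.INTER_CUBIC))"
```

```text
t: 17.8
eef_pos: [0.5066, 0.0415, 0.2818]
ee_rot: [-3.141, -0.003, -2.887]
force: [0.9, -0.8, -0.1]
width: 0.0006
```

View pics/s7.png

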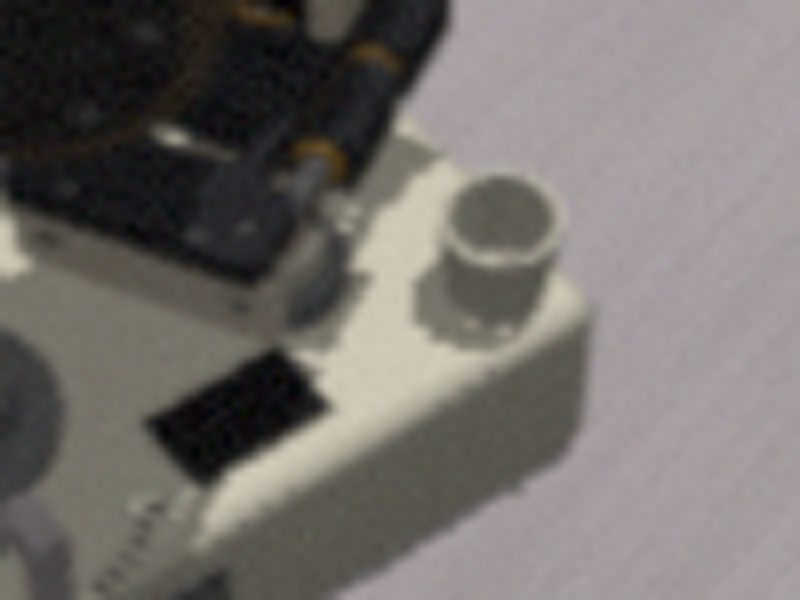

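```bash
for i in 1 2 3 4 5; do python3 -m inch '[[[0,-0.001,-0.01,0,0,0],[0,-0.001,-0.01,0,0,0]]]' | grep -E "eef|force"; done
```

```text
eef_pos: [0.5073, 0.0409, 0.2818]
force: [0.7, -0.3, 0.1]
eef_pos: [0.507, 0.0406, 0.2791]
force: [-0.5, -0.7, -0.6]
eef_pos: [0.507, 0.0404, 0.2769]
force: [0.6, 0.0, 0.7]
eef_pos: [0.5072, 0.0403, 0.275]
force: [-0.8, 0.7, 2.5]
eef_pos: [0.5072, 0.0402, 0.2731]
force: [-0.5, 2.9, 2.3]
```

```bash
for i in 1 2 ; do python3 -m inch '[[[0,0,-0.006,0,0,0],[0,0,-0.006,0,0,0]]]' | grep -E "eef|force"; done
python3 -c "
from h import *
a=arm.grab_frame('side')[225:300,280:380]
cv2.imwrite('pics/s8.png',cv2.resize(a,(800,600),interpolation=cv2.INTER_CUBIC))"
```

```text
eef_pos: [0.5072, 0.0402, 0.2719]
force: [-0.2, 1.9, 4.1]
eef_pos: [0.5072, 0.0402, 0.2707]
force: [-1.6, 3.3, 4.5]
```

View pics/s8.png

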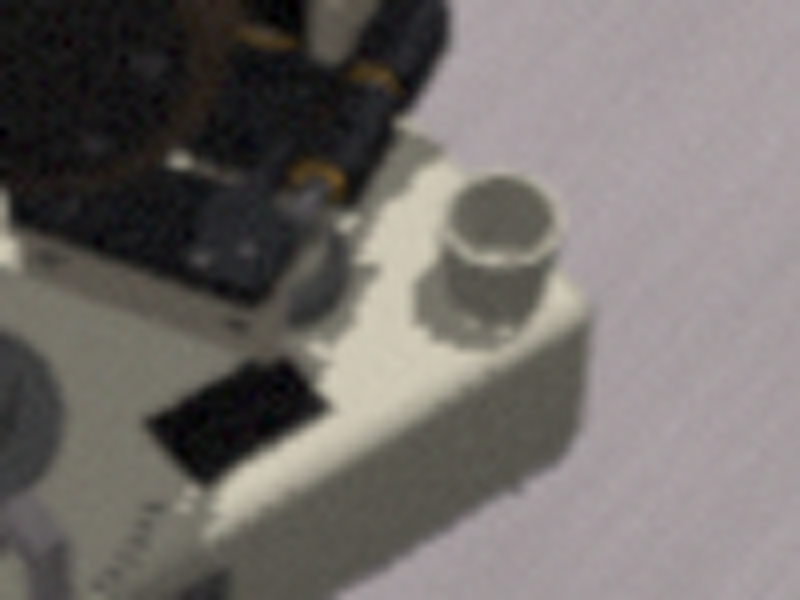

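```bash
for i in 1 2 3; do python3 -m inch '[[[0,0,-0.005,0,0,0],[0,0,-0.005,0,0,0]]]' | grep -E "eef|force"; done
```

```text
eef_pos: [0.5072, 0.0402, 0.2697]
force: [-1.3, 3.8, 4.8]
eef_pos: [0.5072, 0.0402, 0.2693]
force: [-3.4, 4.0, 10.5]
eef_pos: [0.5072, 0.0402, 0.2691]
force: [-6.8, 3.4, 18.4]
```

```bash
python3 -m inch '[[[0,0,0.03,0,0,0],[0,0,0.1,0,0,0],[0,0,0.3,0,0,0],[0,0,0.5,0,0,0],[0,0,0.6,0,0,0]]]' | grep -E "t:|eef|force"
python3 -m inch '[[[-0.1,-0.3,0,0,0,0],[-0.2,-0.6,0,0,0,0],[-0.3,-0.9,0,0,0,0],[-0.3,-1,0,0,0,0]]]' | grep -E "eef|force"
python3 -m inch '[[[0,-0.3,0,0,0,0],[0,-0.6,0,0,0,0],[0,-0.9,0,0,0,0],[0,-1,0,0,0,0],[0,-1,0,0,0,0]]]' | grep -E "t:|eef|force"
python3 -c "
from h import *
cv2.imwrite('pics/s9.png',cv2.resize(arm.grab_frame('side')[200:350,190:370],(720,600),interpolation=cv2.INTER_CUBIC))
cv2.imwrite('pics/t9.png',cv2.resize(arm.grab_frame('top')[160:290,210:370],(738,600),interpolation=cv2.INTER_CUBIC))"
```

```text
t: 21.02
eef_pos: [0.507, 0.0397, 0.3901]
ee_rot: [-3.141, 0.002, -2.885]
force: [0.8, 0.3, -0.5]
eef_pos: [0.4449, -0.1625, 0.3879]
force: [-0.6, 0.4, 0.3]
t: 22.15
eef_pos: [0.4464, -0.3611, 0.387]
ee_rot: [3.14, -0.002, -2.888]
force: [-0.3, 0.5, 0.6]
```

View pics/s9.png

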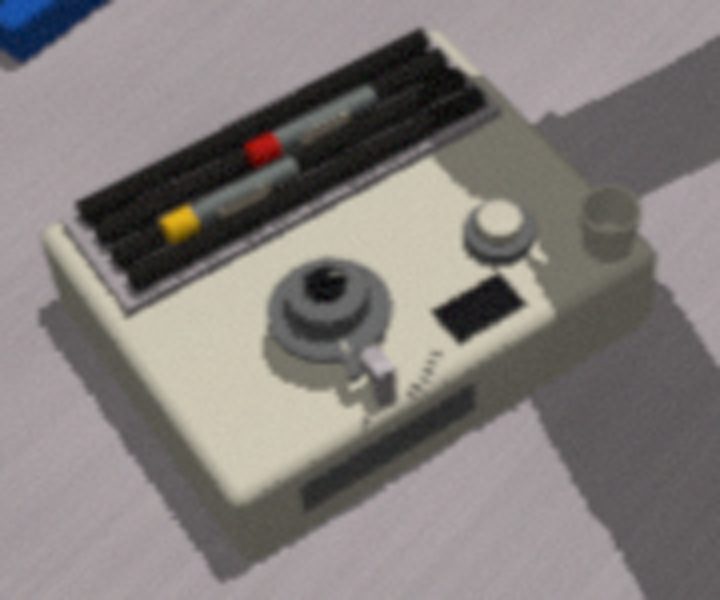

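View pics/t9.png

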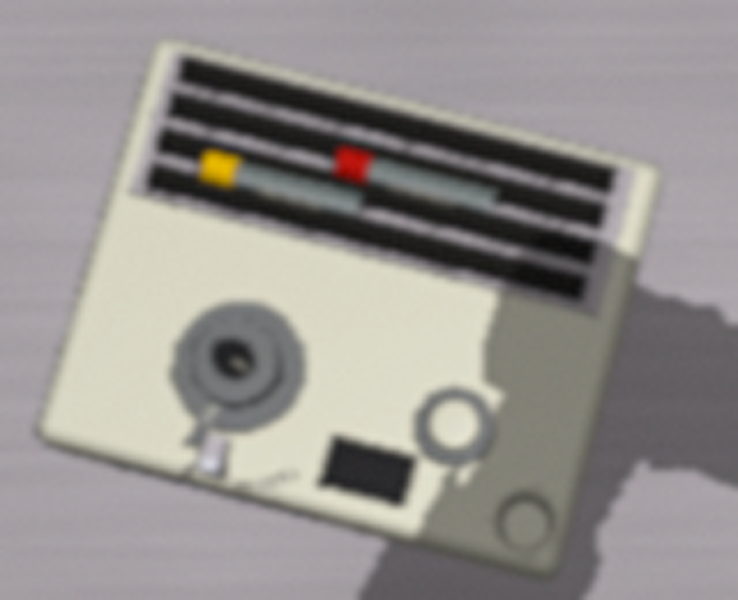

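```bash
python3 -c "
from h import *
p=atz('top',210+195/4.6125,160+441/4.6125,.099); d=p[:2]-[.5372,.1562]; a=np.arctan2(d[1],d[0])%(2*np.pi)-np.pi; print(p,np.hypot(*d),.72-(a+.26))
im=cv2.imread('pics/t9.png')[270:500,130:330]
cv2.imwrite('pics/t9z.png',cv2.resize(im,None,fx=2.6,fy=2.6))"
```

```text
[0.49764922 0.17760883 0.099     ] 0.04497334977572335 0.9561391851278023
```

View pics/t9z.png

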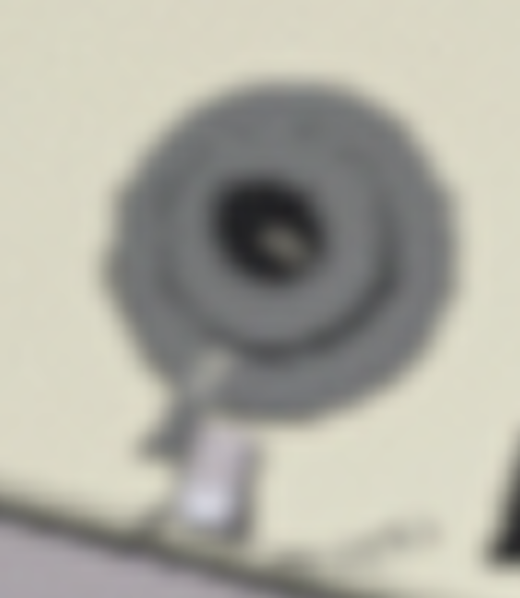

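```bash
python3 -c "
from station import arm
print(arm.job_done())"
```

```text
the job is handed in; nothing more can be done
None
```

The speed ring is set to fast, the start key has been pressed and released, and the job was handed in at about 22 s of the 64 s allowed.

- **Ring:** I found the flange by touch at about 27 mm above the mixer's top and gripped the ring square to its lug. I pushed to about 16 N and turned it 0.86 rad clockwise under the gate. I felt no gate resistance while turning. I then let the ring rise and opened the fingers near its resting height.
- **Force while turning:** it ranged from 14.8 to 17.9 N. The 17.9 N peak came close to the 18.5 N ramming limit, so I eased off at once. The side force reached about 6 N while gripping.
- **Start key:** it travelled about 6 mm to its hard stop, reaching 18 N there, and was then released.
- **Final pictures:**
  - The lug is past the gate. Estimates of the ring's turn range from 0.96 to 1.02 rad, all inside the pocket.
  - The ring is back at its original height.
  - The knob's pointer, the cup and the start key look as they did at the start.
  - I did not check the wire rack or the dish again, but the arm never came low near them.

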